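Start the coffee canister's lid on its thread and screw it home

TASK

The lid of the big coffee canister has been put on wrong and stands proud on top of the thread. Without lifting it off, turn it backwards (anticlockwise from above) until it drops into the start of the thread, then screw it down clockwise until it stops, with the lid's grip bar in line with the canister's two side ears. Let go and leave the small canister and the mug where they stand.

Things in the scene. Friction and masses are not known exactly. Their poses are not given: they have to be found in the camera images.
- lid_grip (a point): Centre of the grip bar of the loose grey screw lid (160 g, 100 mm wide) on the big canister. Black bar 84 mm along x, 38 along y (grasp), 44 tall, on the lid's flat top 22 mm below the point; z up. Same after half a turn. Height above canister origin: 177 mm on top of the thread (start), 166 dropped in, 161 screwed home. Turns easily, centred by a plug with 2 mm play.
- canister: Big steel canister, fixed, 120 mm wide; origin centre of underside, z up, neck rim at 133 mm. Wire ears along +x and -x, to 80 mm from the axis, 74 high. Lid x from canister x, anticlockwise from above: 10-35 deg at start; drops in by its weight (if held, lower it) at 60-88, best 75, stop at 89; then clockwise it sinks 5 mm more, evenly, to a hard stop at 0, bar in line with the ears.
- small_canister: A bystander: small steel canister, closed, 104 mm across and 114 mm tall with its grey lid and black bar; loose, 0.9 kg. The origin is the centre of its underside.
- mug: A bystander: white ceramic mug, 82 mm across, 92 mm tall, loose. The origin is the centre of its underside; handle at its +y.
Mind the look-alikes: they are no part of the job. What is shaped like the part that bears lid_grip but green is not meant.

How it is judged:
On the way:
1. the lid has dropped at least 8 mm, into the start of the thread (z of lid_grip in the frame of canister below 0.169 m), for 0.1 s.
At the end, for the whole second after the job is handed in: The lid is screwed home on the big canister: its grip's centre less than 164.5 mm above the canister's origin and within 10 mm of its axis, level within 0.1 rad, its bar within 0.25 rad (14 degrees) of the line of the ears, released and at rest (z of lid_grip in the frame of canister below 0.1645 m and angle between the x axis of lid_grip and the x axis of canister, either way round below 0.25 rad and horizontal distance between lid_grip and canister below 0.01 m and angle between lid_grip's own z axis and vertical below 0.1 rad and linear speed of lid below 0.02 m/s); the robot touches nothing.
It fails at once if the lid is lifted off (10 mm above where it lay at the start) (z of lid_grip in the frame of canister above 0.187 m).
It fails at once if the small canister is pushed 30 mm or more (distance of small_canister from where it was at the start of the episode above 0.03 m).
It fails at once if the mug is pushed 30 mm or more (distance of mug from where it was at the start of the episode above 0.03 m).
It also fails if it takes over 38 s, if anything falls off the work surface, if the arm or the gripper's body presses on something with over 40 N, if the wrist force passes 120 N, or if a joint passes its speed limit or range.

ROBOT

A 6-joint arm with a two-finger parallel gripper is mounted at the origin on the work surface. World frame = base frame: x ahead of the robot, y to its left, z up, the work surface at z = 0. Lengths are in m, angles in rad, forces in N, time in s.
With the tool pointing down it reaches from about 0.325 to 1 m from the base axis. Payload 5.1 kg.
Tool frame: the origin (TCP) lies midway between the tips of the shut fingers; the grasp point (between the pads) lies 19 mm behind it; z points along the fingers, y is the direction in which the jaws open and shut (so a half turn about z gives the same grasp; the last joint's range is limited). The gripper opens to 85 mm and grips with 20 to 120 N. Pads are 22 mm wide; open, the fingers measure 114 mm over their backs; the gripper's body (76 mm by 85 mm) begins 54 mm behind the grasp point. The pads swing forward as they close: fully open they stand 13 mm farther back than shut.
Start: joints at [-1.342, 0.124, 1.65, -0, 1.367, -0.083], TCP at [0.199, -0.619, 0.231] pointing down, gripper open.
Joint ranges: [-2.61, 2.61], [-1.02, 2.33], [0.03, 2.71], [-1.35, 4.49], [0.32, 2.68], [-2.91, 2.91]. Speed limits (rad/s): [2.57, 2.57, 3.14, 3.14, 3.14, 3.14].

INTERFACE

Orientations are given as a unit quaternion [w, x, y, z].
In Python, from station import env gives the robot as it stands.
- The arm moves only by the tool apply_moves, never from a script. Its argument "moves" is a list of rows, each a list of 2 entries, a list of its own where there are three numbers: the shift along the tool's x, y, z in m, then the turn, a rotation vector about the tool's x, y, z in degrees. A call has 1 to 12 rows; each row is the pose to reach, as a shift and turn from the pose commanded when the call began, along the tool's axes at that moment; what a row does not reach only later rows make up. A row lasts 1/10 s, in which the tool goes at most 50 mm and 8.59 degrees, less where a joint would pass 70% of its speed; a pose out of reach is approached as far as the arm can. A call with a gripper value outside its range is refused whole. "grip" is the closure, from 0 (fully open) to 1 (shut), set as the call begins (left out, the last holds). The fingers move at their own pace and stop on an object; "newtons" is the grip in N (left out, the last holds). Time passes only in rows, so rows that repeat a pose let the fingers close. It gives the time, the measured TCP pose, the force and the opening at its end, in the units of the state.
- env.read_state(): the state, without advancing time (a new reading comes with each control period).
- env.get_image(name): name is "scene" or "top" or "wrist"; returns a dict with "img" (384x512x3 uint8, red, green, blue), "mtx" (3x3 intrinsics, pixels), "R" (3x3) and "t" (3): a world point X has camera coordinates R X + t. Camera axes: x right, y down, z forward; pixel columns grow to the right and rows downward; lengths in m; the calibration is good to about 2 mm. A picture is of the moment at which its call begins. There is no depth.
- env.sign_off(): hands the job in, once; it reports no verdict.
The state is a dict: "t": time; "joint_positions": joint angles; "joint_velocities": joint speeds; "joint_torque": joint torques, N m; "ee_pos": TCP position; "ee_rot": TCP orientation; "wrist_force": force on the tool from outside, world axes, zero at the start; "wrist_torque": the same for the moment, N m; "width": finger opening in m.
Only numpy, scipy, OpenCV 4.12 (cv2) and the standard library are available. Lean on these libraries where they do the work, as an engineer would, in place of code of your own. Each camera call takes 0.05 s, during which the arm holds its last target.

## Working session

There is one attempt and no reset: what is moved stays moved. The work goes in short steps, Python scripts to look and compute and a tool call to move; the robot and the scene stay as the last step left them, time stands still between calls to the robot, and variables do not carry over. Pictures are saved under pics/ and viewed, and the job is handed in when it is done.

Besides the shell and the picture viewer there is one more tool, called after "Request:" as name(argument=value, ...), one argument or row to a line, values as JSON. apply_moves: Moves the arm, as the interface text tells. Its arguments: {"type":"object","properties":{"moves":{"type":"array"},"grip":{"type":"number"},"newtons":{"type":"number"}},"required":["moves"]}

```bash
mkdir -p pics; ls; python3 - <<'E'
from station import env
import cv2,pickle
s=env.read_state();print(s)
d={}
for n in("scene","top","wrist"):
    c=env.get_image(n);d[n]=c
    cv2.imwrite(f"pics/{n}0.png",cv2.cvtColor(c["img"],cv2.COLOR_RGB2BGR))
pickle.dump(d,open("c0.pkl","wb"))
E
```

```text
pics
{'t': 0.0, 'joint_positions': array([-1.34157669e+00,  1.24483539e-01,  1.65170029e+00,  1.77654469e-05,
        1.36746201e+00, -8.26135197e-02]), 'joint_velocities': array([-0.0009097 , -0.00126539,  0.00112777,  0.00095013, -0.0010468 ,
        0.00056806]), 'joint_torque': array([ 1.40282718e-03, -4.23607564e+01, -3.65450871e+01, -9.97546579e-08,
        6.84528990e-03, -2.53217223e-06]), 'ee_pos': array([ 0.19925159, -0.61806453,  0.23005142]), 'ee_rot': array([-1.02446975e-03,  9.87869373e-01,  1.55283764e-01, -6.65102626e-05]), 'wrist_force': array([-0.10919623, -0.24077005, -0.85597111]), 'wrist_torque': array([ 0.0485083 , -0.00370907,  0.03667207]), 'width': 0.0855697922878267}
```

View pics/scene0.png

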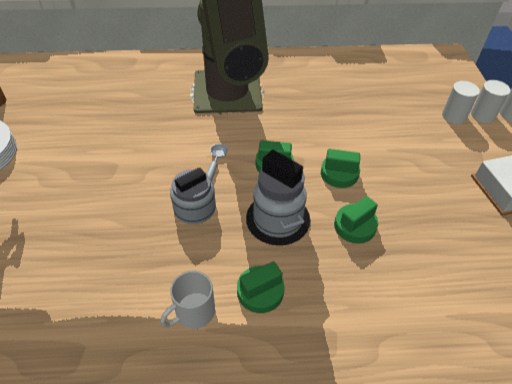

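View pics/top0.png

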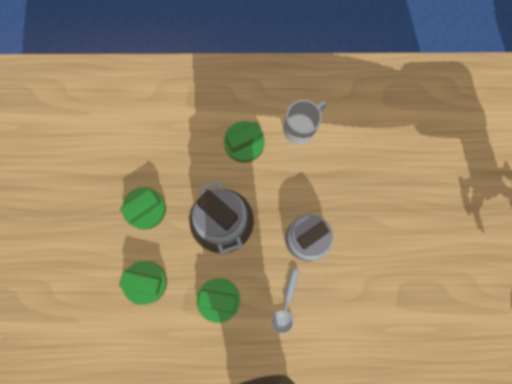

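View pics/wrist0.png

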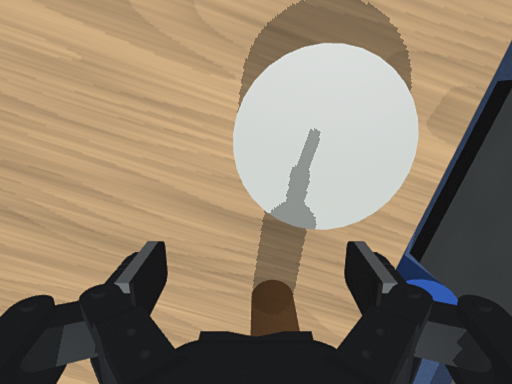

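The big canister is at about (220,220) in the top view and the small one at (310,238). The mug is at (303,120). I'll enlarge both views.

```bash
python3 - <<'E'
import cv2,pickle
d=pickle.load(open("c0.pkl","rb"))
for n in d: print(n,d[n]["mtx"].round(1).tolist(),d[n]["R"].round(3).tolist(),d[n]["t"].round(3).tolist())
a=d["top"]["img"][170:270,170:270,::-1]
cv2.imwrite("pics/tc.png",cv2.resize(a,None,fx=6,fy=6,interpolation=cv2.INTER_CUBIC))
a=d["scene"]["img"][145:245,230:330,::-1]
cv2.imwrite("pics/sc.png",cv2.resize(a,None,fx=6,fy=6,interpolation=cv2.INTER_CUBIC))
E
```

```text
scene [[453.0, 0.0, 257.5], [0.0, 453.0, 199.9], [0.0, 0.0, 1.0]] [[0.068, 0.998, 0.017], [0.765, -0.041, -0.642], [-0.64, 0.057, -0.766]] [-0.096, -0.341, 1.425]
top [[448.3, 0.0, 253.9], [0.0, 448.3, 192.1], [0.0, 0.0, 1.0]] [[-0.016, -1.0, 0.023], [-0.983, 0.012, -0.182], [0.182, -0.026, -0.983]] [0.04, 0.572, 0.988]
wrist [[301.7, 0.0, 255.5], [0.0, 301.7, 191.4], [0.0, 0.0, 1.0]] [[0.306, -0.952, -0.002], [-0.914, -0.294, 0.278], [-0.266, -0.083, -0.96]] [-0.649, -0.035, 0.379]
```

View pics/tc.png

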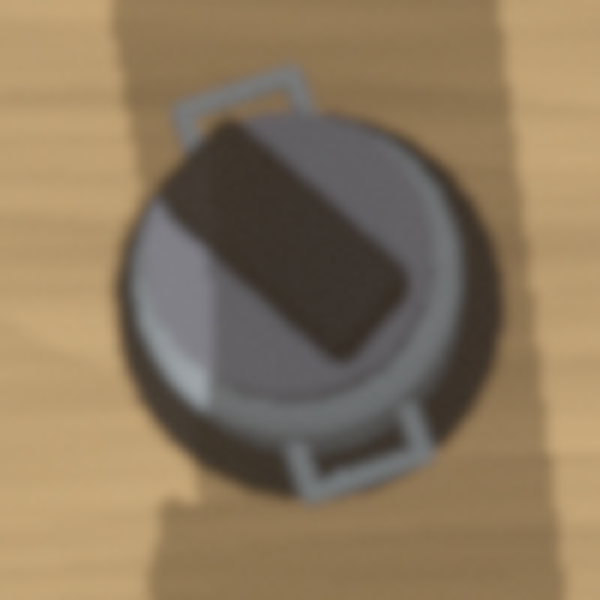

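View pics/sc.png

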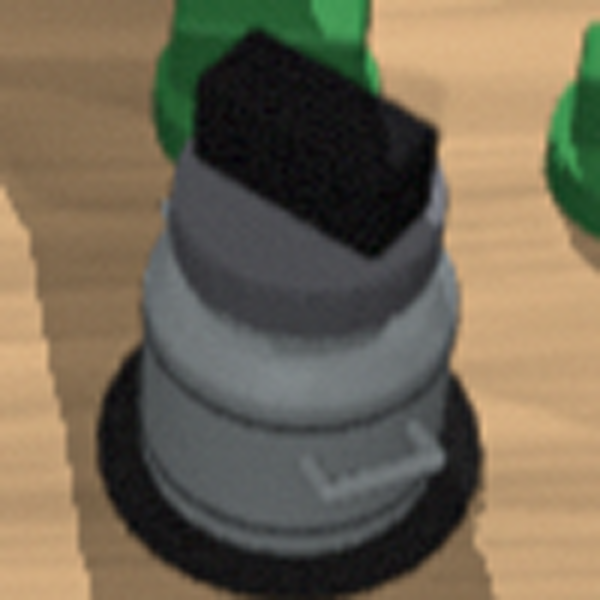

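```bash
python3 - <<'E'
import cv2,pickle,numpy as np
d=pickle.load(open("c0.pkl","rb"))
o=[]
for n,(r,c) in (("scene",(145,255)),("top",(180,185))):
    a=d[n]["img"][r:r+60,c:c+60,::-1].astype(float)
    a=np.clip(((a/255)**.5*1.4 if n=="top" else (a/255)**.35)*255,0,255).astype(np.uint8)
    o.append(cv2.resize(a,(400,400),interpolation=cv2.INTER_CUBIC))
cv2.imwrite("pics/g.png",np.hstack(o))
E
```

```text
(no output)
```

View pics/g.png

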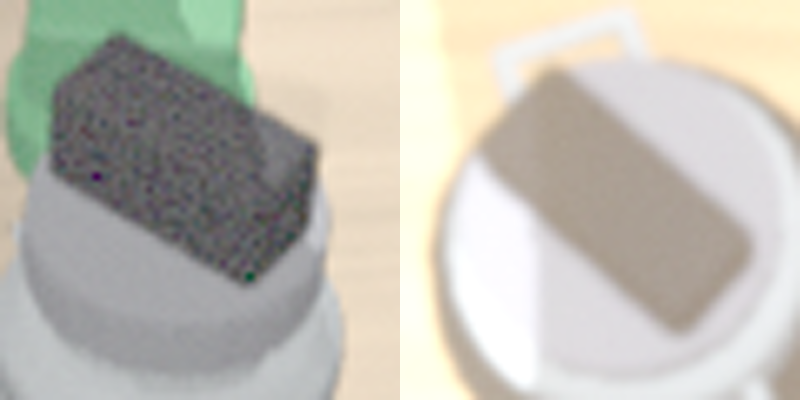

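```bash
cat > fit.py <<'E'
import pickle,numpy as np
from scipy.optimize import least_squares
d=pickle.load(open("c0.pkl","rb"))
def proj(n,X):
    c=d[n];p=(c["R"]@np.array(X).T).T+c["t"];p=p@c["mtx"].T;return p[:,:2]/p[:,2:]
def rot(a,P):
    c,s=np.cos(a),np.sin(a);P=np.array(P,float).copy();P[:,:2]=P[:,:2]@np.array([[c,s],[-s,c]]);return P
for n in("top","scene"): print(n,-d[n]["R"].T@d[n]["t"])
tp=np.array([[208.25,190.2],[237.8,216],[227,230.25],[197,201.75]])
sc=np.array([[272.7,150.25],[302.7,167.2],[292.2,187.75],[262.8,171.25],[263.25,158.2]])
A,B=.042,.019
# lid yaw q: local corners; long axis direction world: from top (208,190)->(238,216): world image right=-y, down=-x
# (208,190) to (238,216) long: world (-x,-y)
top=[[A,-B],[-A,-B],[-A,B],[A,B]]
ears=np.array([[199.3,188],[219.7,181.7],[242,246.3],[222,253.3]])
el=lambda h:[[.08,h,.074],[.08,-h,.074],[-.08,-h,.074],[-.08,h,.074]]
def model(p):
    x,y,z,q,g,h=p
    T=[[a,b,z+.199] for a,b in top]
    t=rot(q,T)+[x,y,0]
    e=rot(g,np.array(el(h))+[0,0,z])+[x,y,0]
    return t,e
def res(p,full=False):
    t,e=model(p);q=p[3]
    b=t-[0,0,.044]
    pt=proj("top",t);pe=proj("top",e)
    # scene camera faces from +x: image right=+y, image down=+x
    s=proj("scene",np.array([t[1],t[2],b[3],b[0],t[0]])) 
    sall=proj("scene",np.vstack([t,b]))
    r=np.concatenate([(pt-tp).ravel(),(pe-ears).ravel()])
    # nearest for scene
    D=np.linalg.norm(sall[:,None]-sc[None],axis=2)
    i=D.argmin(0); rs=(sall[i]-sc)
    if full: return pt-tp,pe-ears,i,rs
    return np.concatenate([r,rs.ravel()])
for z0 in(0,.02,.05):
    f=least_squares(res,[.45,.07,z0,.8,.3,.02],loss='soft_l1')
    print(f.x.round(4),f.cost,np.degrees(f.x[3:5]))
for k in res(f.x,True): print(k.round(1) if k.dtype==float else k)
E
python3 fit.py
```

```text
top [0.38282047 0.05902033 1.07450154]
scene [1.17957606e+00 3.30410032e-04 8.74535455e-01]
[ 0.5122  0.1094 -0.0037  0.8146  0.3269  0.0237] 13.933873384285649 [46.67223003 18.73146989]
[0.5079 0.1085 0.0272 0.8197 0.3254 0.0229] 39.02401343035007 [46.96523972 18.64473507]
[0.5079 0.1085 0.0272 0.8197 0.3254 0.0229] 39.0240134301247 [46.96521191 18.64474404]
[[-1.  -3. ]
 [ 1.7  0.3]
 [-1.1  0.8]
 [-3.4 -0.2]]
[[-1.  -1.3]
 [-1.7 -1.7]
 [-0.1  2.2]
 [-0.2  2.4]]
[6 7 4 5 5]
[[ -1.7   1.6]
 [ -0.4   2.5]
 [ -0.6  -7.9]
 [ -2.6 -10. ]
 [ -3.1   3.1]]
```

```bash
cat >> fit.py <<'E'
print('---')
f=least_squares(res,[.51,.11,0,.8,.3,.02])
print(f.x.round(4))
for k in res(f.x,True): print(k.round(1) if k.dtype==float else k)
# separate lid fit with own x,y
def r2(p):
    t,_=model([*p,0,0]);sall=proj("scene",np.vstack([t,t-[0,0,.044]]))
    i=np.array([2,3,5,4,2])
    i=res(f.x,True)[2]
    return np.concatenate([(proj("top",t)-tp).ravel(),(sall[i]-sc).ravel()])
g=least_squares(r2,[.51,.11,0,.8]);print('lid only',g.x.round(4),np.degrees(g.x[3]),g.fun.round(1))
E
python3 fit.py | sed -n '/---/,$p'
```

```text
---
[ 0.5118  0.1097 -0.0031  0.8183  0.326   0.0238]
[[-0.4 -2. ]
 [ 1.2  0.4]
 [-1.1  0.4]
 [-2.3  0.4]]
[[-0.6 -0.2]
 [-1.1 -0.7]
 [-0.2  1.1]
 [-0.5  1.3]]
[2 3 4 5 1]
[[-0.7 -1.8]
 [ 1.  -0.7]
 [-0.9  3. ]
 [-2.3  1. ]
 [-2.3 -0.3]]
lid only [ 0.5112  0.1102 -0.0034  0.8192] 46.935022180856635 [-0.7 -1.7  0.9  0.7 -1.4  0.7 -2.6  0.7 -0.5 -1.9  1.2 -0.8 -0.7  2.9
 -2.1  0.9 -2.  -0.3]
```

Request:
apply_moves(
  moves=[
    [[0.04,-0.04,-0.059],[0,0,0]],
    [[0.521,-0.598,-0.059],[0,0,-29]],
    [[0.521,-0.598,-0.059],[0,0,-29]],
    [[0.521,-0.598,-0.059],[0,0,-29]],
    [[0.521,-0.598,-0.059],[0,0,-29]],
    [[0.521,-0.598,-0.059],[0,0,-29]],
    [[0.521,-0.598,-0.059],[0,0,-29]],
    [[0.521,-0.598,-0.059],[0,0,-29]],
    [[0.521,-0.598,-0.059],[0,0,-29]],
    [[0.521,-0.598,-0.059],[0,0,-29]],
    [[0.521,-0.598,-0.059],[0,0,-29]],
    [[0.521,-0.598,-0.059],[0,0,-29]],
  ],
  grip=0,
)

```text
t: 1.35
ee_pos: [0.4303, -0.0798, 0.2841]
ee_rot: [0.0, 0.918, 0.398, 0.0]
wrist_force: [0.5, 0.1, 0.1]
width: 0.085
```

Request:
apply_moves(
  moves=[
    [[0.181,-0.067,0],[0,0,0]],
    [[0.181,-0.067,0],[0,0,0]],
    [[0.181,-0.067,0],[0,0,0]],
    [[0.181,-0.067,0],[0,0,0]],
    [[0.181,-0.067,0],[0,0,0]],
    [[0.181,-0.067,0],[0,0,0]],
    [[0.181,-0.067,0],[0,0,0]],
  ],
)

```text
t: 2.05
ee_pos: [0.5046, 0.0953, 0.2838]
ee_rot: [0.0, 0.918, 0.397, -0.0]
wrist_force: [0.0, 0.9, -0.4]
width: 0.0852
```

```bash
python3 - <<'E'
from station import env
import cv2,pickle,numpy as np
d={}
for n in("wrist","top"): d[n]=env.get_image(n)
pickle.dump(d,open("c1.pkl","wb"))
s=env.read_state();print(s['ee_pos'],s['ee_rot'],s['t'])
o=[cv2.resize(d["wrist"]["img"][:,:,::-1],(800,600),interpolation=cv2.INTER_CUBIC)]
cv2.imwrite("pics/w1.png",o[0])
c=d["wrist"];print(-c["R"].T@c["t"])
E
```

```text
[0.50473222 0.09483736 0.2840227 ] [ 1.13183756e-04  9.17898581e-01  3.96815047e-01 -1.08832912e-05] 2.15
[0.5542007  0.14663455 0.42621165]
```

View pics/w1.png

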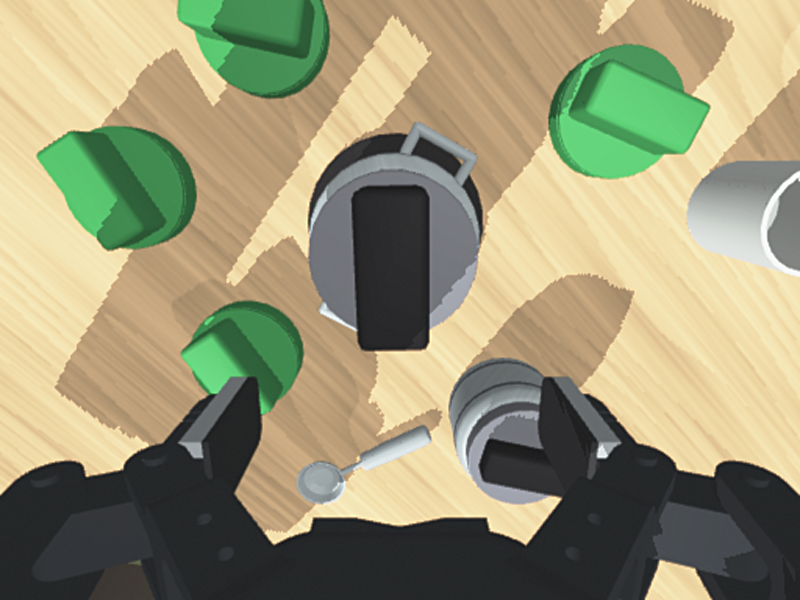

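```bash
python3 - <<'E'
import cv2,pickle,numpy as np
d=pickle.load(open("c1.pkl","rb"))
a=d["wrist"]["img"][80:240,190:320,::-1].astype(float)/255
a=np.clip(a**.4*255,0,255).astype(np.uint8)
b=d["wrist"]["img"][80:240,190:320,::-1]
cv2.imwrite("pics/w1c.png",cv2.resize(a,None,fx=3.7,fy=3.7,interpolation=cv2.INTER_CUBIC))
print(d["wrist"]["R"])
E
```

```text
[[ 7.28551704e-01 -6.84990682e-01 -4.24251652e-04]
 [-6.57688996e-01 -6.99686652e-01  2.79076647e-01]
 [-1.91461746e-01 -2.03042741e-01 -9.60268736e-01]]
```

View pics/w1c.png

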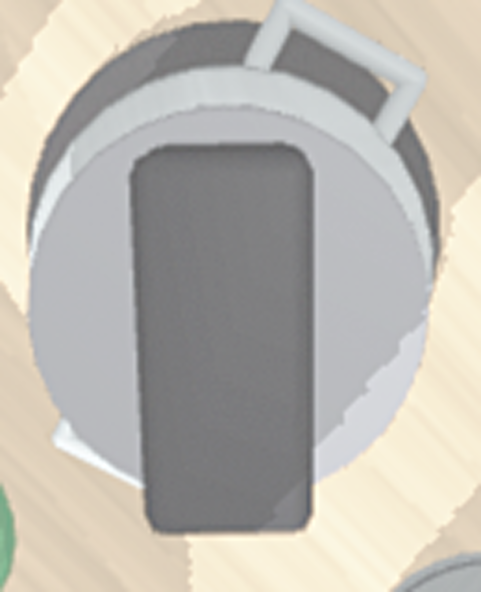

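```bash
cat > w1.py <<'E'
import pickle,numpy as np
d=pickle.load(open("c1.pkl","rb"));c=d["wrist"];C=-c["R"].T@c["t"]
def bp(u,v,z):
    r=c["R"].T@np.linalg.inv(c["mtx"])@[u,v,1];return (C+r*(z-C[2])/r[2])[:2]
P=[(313.5,150),(313,533),(146,533),(129.5,150)]
P=[(190+a/3.7,80+b/3.7) for a,b in P]
for z in(.19,.195,.199,.205):
    Q=np.array([bp(*p,z) for p in P])
    m=Q.mean(0);l1=Q[0]-Q[1];l2=Q[3]-Q[2]
    print(z,m.round(4),[np.degrees(np.arctan2(l[1],l[0])).round(1) for l in(l1,l2)],[np.linalg.norm(v).round(4) for v in(l1,l2,Q[0]-Q[3],Q[1]-Q[2])])
# ear outer corners
E=[(190+a/3.7,80+b/3.7) for a,b in[(425,77),(285,0),(55,440)]]
for z in (.07,.074,.078):
  e=[bp(*p,z) for p in E];v=e[0]-e[1]
  print(z,[k.round(4) for k in e],np.degrees(np.arctan2(v[1],v[0])),((e[0]+e[1])/2).round(4))
# lid disc centre: ellipse of lid top
E
python3 w1.py
```

```text
0.19 [0.514  0.1092] [np.float64(47.7), np.float64(47.7)] [np.float64(0.085), np.float64(0.085), np.float64(0.038), np.float64(0.038)]
0.195 [0.5148 0.11  ] [np.float64(47.7), np.float64(47.7)] [np.float64(0.0832), np.float64(0.0832), np.float64(0.0372), np.float64(0.0372)]
0.199 [0.5155 0.1107] [np.float64(47.7), np.float64(47.7)] [np.float64(0.0817), np.float64(0.0817), np.float64(0.0365), np.float64(0.0366)]
0.205 [0.5165 0.1116] [np.float64(47.7), np.float64(47.7)] [np.float64(0.0796), np.float64(0.0796), np.float64(0.0356), np.float64(0.0356)]
0.07 [array([0.5969, 0.1108]), array([0.5808, 0.1564]), array([0.4308, 0.1072])] -70.45823452738615 [0.5888 0.1336]
0.074 [array([0.5965, 0.1112]), array([0.5805, 0.1563]), array([0.4322, 0.1076])] -70.45823452738613 [0.5885 0.1337]
0.078 [array([0.596 , 0.1116]), array([0.5802, 0.1562]), array([0.4336, 0.1081])] -70.45823452738613 [0.5881 0.1339]
```

Request:
apply_moves(
  moves=[
    [[0.0167,-0.003,0.02],[0,0,-1]],
    [[0.0167,-0.003,0.05],[0,0,-1]],
    [[0.0167,-0.003,0.08],[0,0,-1]],
    [[0.0167,-0.003,0.105],[0,0,-1]],
    [[0.0167,-0.003,0.118],[0,0,-1]],
    [[0.0167,-0.003,0.118],[0,0,-1]],
    [[0.0167,-0.003,0.118],[0,0,-1]],
  ],
)

```text
t: 2.85
ee_pos: [0.5148, 0.1098, 0.1672]
ee_rot: [0.0, 0.914, 0.405, 0.001]
wrist_force: [0.3, -0.6, 1.1]
width: 0.0857
```

```bash
python3 - <<'E'
from station import env
import cv2
s=env.read_state();print(s['ee_pos'],s['ee_rot'],s['wrist_force'])
cv2.imwrite("pics/w2.png",env.get_image("wrist")["img"][:,:,::-1])
cv2.imwrite("pics/s2.png",env.get_image("scene")["img"][:,:,::-1])
E
```

```text
[0.51480174 0.10978598 0.16715957] [2.40653672e-04 9.14214997e-01 4.05228794e-01 7.11308563e-04] [ 0.27707102 -0.62998343  1.09729052]
```

View pics/w2.png

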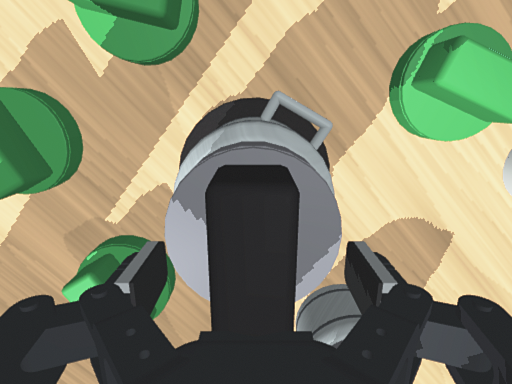

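View pics/s2.png

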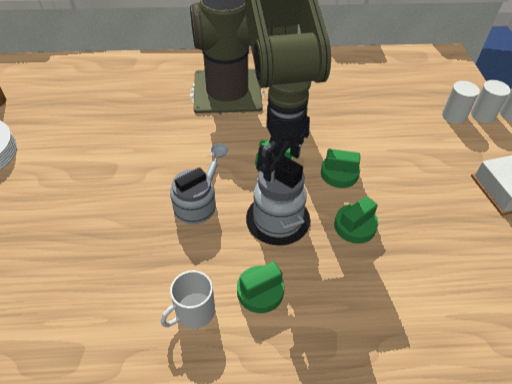

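```bash
python3 - <<'E'
import cv2
im=cv2.imread("pics/s2.png")[110:240,225:345]
cv2.imwrite("pics/s2c.png",cv2.resize(im,None,fx=5,fy=4.6,interpolation=cv2.INTER_CUBIC).clip(0,255))
E
python3 - <<'E'
import sys;sys.path.insert(0,'.')
import pickle,numpy as np
d=pickle.load(open("c0.pkl","rb"));c=d["scene"]
def pr(X):
    p=c["mtx"]@(c["R"]@np.array(X)+c["t"]);return (p[:2]/p[2]).round(1)
for X in [(.5148,.1098,.167),(.5148+.036,.1098-.034,.175),(.5148-.036,.1098+.034,.175),(.5148,.1098,.24),(.514,.109,.199)]: print(X,pr(X))
E
```

```text
(0.5148, 0.1098, 0.167) [281.6 172.7]
(0.5508000000000001, 0.07579999999999999, 0.175) [267.3 183.2]
(0.47880000000000006, 0.14379999999999998, 0.175) [295.5 157.6]
(0.5148, 0.1098, 0.24) [283.7 147.9]
(0.514, 0.109, 0.199) [282.  161.9]
```

View pics/s2c.png

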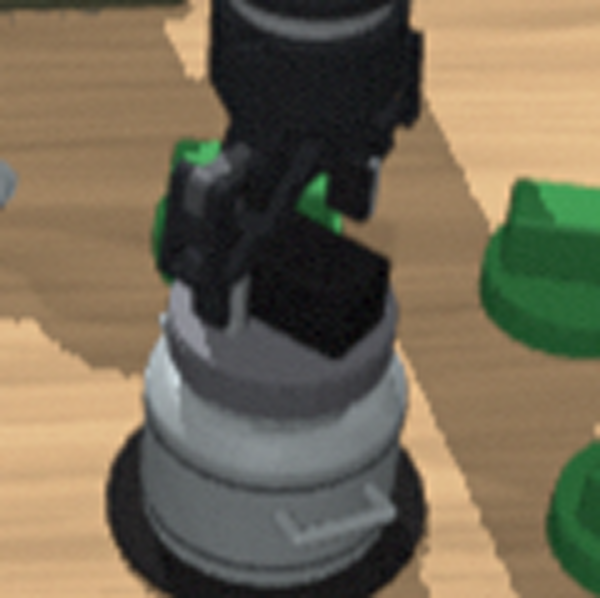

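Request:
apply_moves(
  moves=[
    [[0,0,0],[0,0,0]],
    [[0,0,0],[0,0,0]],
    [[0,0,0],[0,0,0]],
    [[0,0,0],[0,0,0]],
    [[0,0,0],[0,0,0]],
    [[0,0,0],[0,0,0]],
    [[0,0,0],[0,0,0]],
  ],
  grip=1,
  newtons=40,
)

```text
t: 3.65
ee_pos: [0.5145, 0.1103, 0.1666]
ee_rot: [0.0, 0.914, 0.406, 0.0]
wrist_force: [-0.5, 0.1, 3.6]
width: 0.0374
```

Request:
apply_moves(
  moves=[
    [[0,0,0],[0,0,-6]],
    [[0,0,0],[0,0,-12]],
    [[0,0,0],[0,0,-18]],
    [[0,0,0],[0,0,-24]],
    [[0,0,0],[0,0,-30]],
    [[0,0,0],[0,0,-36]],
    [[0,0,0],[0,0,-42]],
    [[0,0,0],[0,0,-47]],
    [[0,0,0],[0,0,-47]],
    [[0,0,0],[0,0,-47]],
  ],
)

```text
t: 4.65
ee_pos: [0.5137, 0.1102, 0.1652]
ee_rot: [-0.0, 0.677, 0.736, -0.001]
wrist_force: [-0.5, -0.1, -1.3]
width: 0.0372
```

Request:
apply_moves(
  moves=[
    [[0,0,0],[0,0,0]],
    [[0,0,0],[0,0,0]],
    [[0,0,0],[0,0,0]],
    [[0,0,0],[0,0,0]],
    [[0,0,0],[0,0,0]],
    [[0,0,0],[0,0,0]],
  ],
  grip=0,
)

```text
t: 5.25
ee_pos: [0.5143, 0.1102, 0.1661]
ee_rot: [0.0, 0.677, 0.736, 0.0]
wrist_force: [-0.8, -0.3, -0.5]
width: 0.0849
```

```bash
python3 - <<'E'
from station import env
import cv2,pickle,numpy as np
s=env.read_state();print(s['t'],s['ee_pos'],s['ee_rot'],s['wrist_force'],s['width'])
d={n:env.get_image(n) for n in("wrist","scene")}
pickle.dump(d,open("c3.pkl","wb"))
a=d["wrist"]["img"][:,:,::-1]
b=cv2.resize(d["scene"]["img"][120:250,215:345,::-1],(384,384),interpolation=cv2.INTER_CUBIC)
cv2.imwrite("pics/w3.png",cv2.resize(np.hstack([a,b]),(798,342)))
E
```

```text
5.25 [0.51425578 0.11022802 0.16608899] [2.66680378e-05 6.76508361e-01 7.36434950e-01 4.09764063e-05] [-0.84355482 -0.26684506 -0.513461  ] 0.08494344910908944
```

View pics/w3.png

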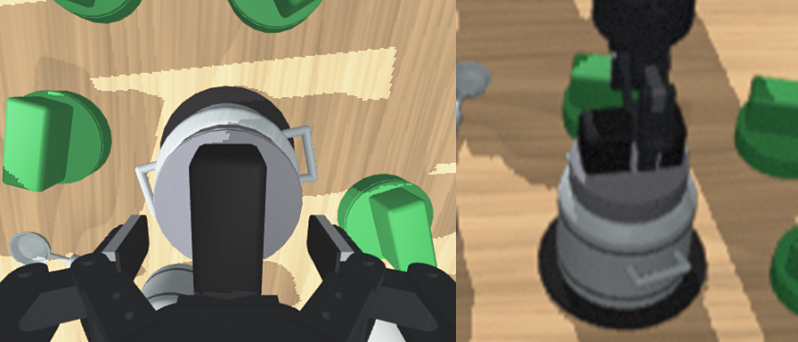

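Request:
apply_moves(
  moves=[
    [[0,0,0.006],[0,0,0]],
    [[0,0,0.011],[0,0,0]],
    [[0,0,0.011],[0,0,0]],
  ],
)

```text
t: 5.65
ee_pos: [0.5134, 0.1101, 0.1535]
ee_rot: [-0.001, 0.676, 0.736, -0.001]
wrist_force: [-0.1, 0.5, 0.2]
width: 0.0854
```

Request:
apply_moves(
  moves=[
    [[0,0,0],[0,0,0]],
    [[0,0,0],[0,0,0]],
    [[0,0,0],[0,0,0]],
    [[0,0,0],[0,0,0]],
    [[0,0,0],[0,0,0]],
    [[0,0,0],[0,0,0]],
    [[0,0,0],[0,0,0]],
  ],
  grip=1,
  newtons=40,
)

```text
t: 6.35
ee_pos: [0.5145, 0.1103, 0.1554]
ee_rot: [0.0, 0.676, 0.736, 0.0]
wrist_force: [0.4, -0.0, 2.7]
width: 0.0376
```

Now clockwise, sinking about 5 mm along the way; I'll stop short and check first.

Request:
apply_moves(
  moves=[
    [[0,0,0.0005],[0,0,7]],
    [[0,0,0.001],[0,0,14]],
    [[0,0,0.0014],[0,0,21]],
    [[0,0,0.0018],[0,0,28]],
    [[0,0,0.0023],[0,0,35]],
    [[0,0,0.0027],[0,0,42]],
    [[0,0,0.0031],[0,0,49]],
    [[0,0,0.0036],[0,0,56]],
    [[0,0,0.004],[0,0,63]],
    [[0,0,0.0044],[0,0,69]],
    [[0,0,0.0044],[0,0,69]],
    [[0,0,0.0044],[0,0,69]],
  ],
)

```text
t: 7.55
ee_pos: [0.515, 0.1102, 0.152]
ee_rot: [0.0, 0.974, 0.225, 0.001]
wrist_force: [-1.1, -0.7, 5.6]
width: 0.0371
```

```bash
python3 - <<'E'
from station import env
import numpy as np
s=env.read_state();q=s['ee_rot'];print(s['t'],s['ee_pos'],np.degrees(2*np.arctan2(q[2],q[1])),s['wrist_force'],s['wrist_torque'],s['width'])
E
```

```text
7.55 [0.51500356 0.11017215 0.15200968] 25.952727175284007 [-1.10251787 -0.7406954   5.61405761] [-0.10124739  0.06265257 -0.24868029] 0.037077259910441196
```

Request:
apply_moves(
  moves=[
    [[0,0,0.0002],[0,0,3]],
    [[0,0,0.0003],[0,0,6]],
    [[0,0,0.0003],[0,0,9]],
    [[0,0,0.0003],[0,0,9]],
    [[0,0,0.0003],[0,0,9]],
  ],
)

```text
t: 8.05
ee_pos: [0.5145, 0.1101, 0.1514]
ee_rot: [0.0, 0.989, 0.149, 0.0]
wrist_force: [-1.2, -0.6, 6.8]
width: 0.0374
```

```bash
python3 - <<'E'
from station import env
import numpy as np
s=env.read_state();q=s['ee_rot'];print(s['t'],s['ee_pos'],np.degrees(2*np.arctan2(q[2],q[1])),s['wrist_force'],s['wrist_torque'],s['width'])
E
```

```text
8.05 [0.51445258 0.11011747 0.15140233] 17.140267651502487 [-1.24986054 -0.6267239   6.80697107] [-0.06325717  0.36114609  0.793223  ] 0.03741481201916346
```

The torque flipped to +0.79 Nm at about 17°, so the lid is at the stop. Next I release and retreat.

Request:
apply_moves(
  moves=[
    [[0,0,0],[0,0,0]],
    [[0,0,0],[0,0,0]],
    [[0,0,0],[0,0,0]],
    [[0,0,0],[0,0,0]],
    [[0,0,0],[0,0,0]],
    [[0,0,0],[0,0,0]],
  ],
  grip=0,
)

```text
t: 8.65
ee_pos: [0.5142, 0.1102, 0.1502]
ee_rot: [-0.0, 0.989, 0.147, -0.0]
wrist_force: [-0.2, -0.0, 0.2]
width: 0.0853
```

Request:
apply_moves(
  moves=[
    [[0,0,-0.02],[0,0,0]],
    [[0,0,-0.05],[0,0,0]],
    [[0,0,-0.09],[0,0,0]],
    [[0,0,-0.13],[0,0,0]],
    [[-0.04,0,-0.13],[0,0,0]],
    [[-0.08,0,-0.13],[0,0,0]],
    [[-0.08,0,-0.13],[0,0,0]],
    [[-0.08,0,-0.13],[0,0,0]],
  ],
)

```text
t: 9.45
ee_pos: [0.4374, 0.087, 0.2806]
ee_rot: [0.0, 0.989, 0.147, 0.001]
wrist_force: [0.4, 0.6, -0.6]
width: 0.0851
```

```bash
cat > fin.py <<'E'
from station import env
import cv2,pickle,numpy as np
s=env.read_state();print(s['t'],s['ee_pos'],s['wrist_force'])
d={n:env.get_image(n) for n in("wrist","scene")}
pickle.dump(d,open("c4.pkl","wb"))
cv2.imwrite("pics/w4.png",cv2.resize(d["wrist"]["img"][:,:,::-1],(800,600)))
cv2.imwrite("pics/s4.png",cv2.resize(d["scene"]["img"][120:345,135:385,::-1],None,fx=2.6,fy=2.6,interpolation=cv2.INTER_CUBIC))
E
python3 fin.py
```

```text
9.45 [0.43739301 0.08697694 0.28060808] [ 0.3750837   0.55530574 -0.61183367]
```

View pics/w4.png

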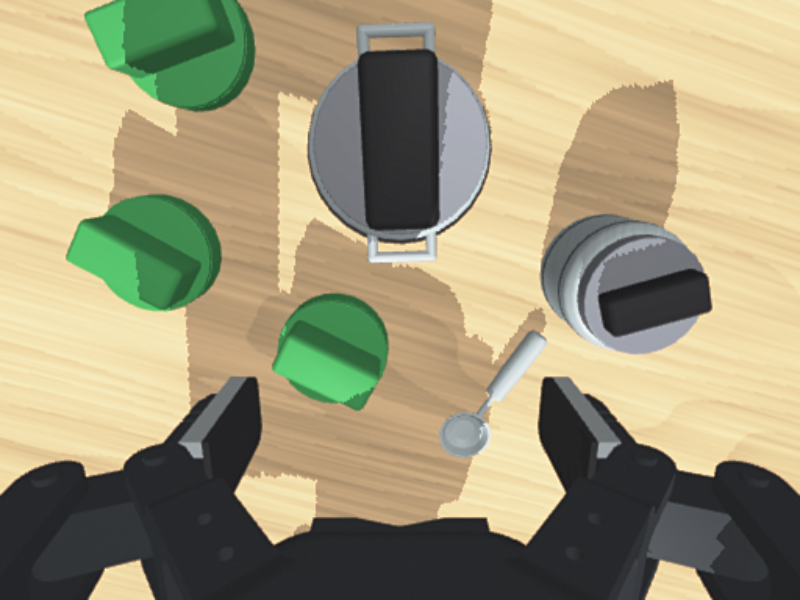

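View pics/s4.png

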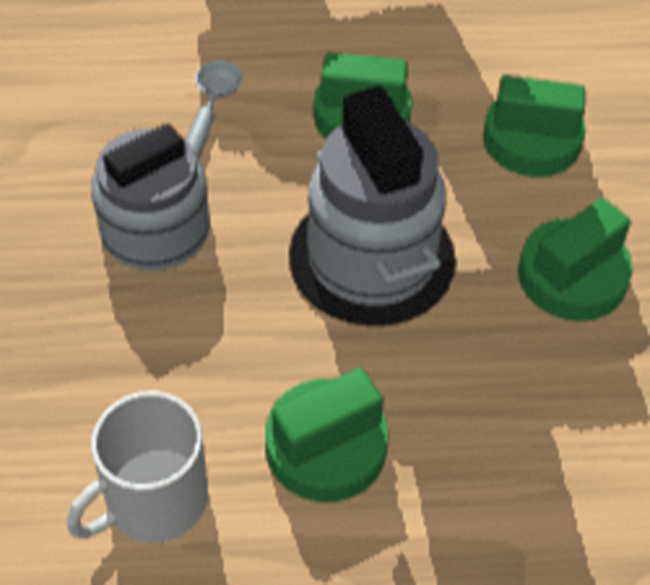

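The bar (358–438, rows 50–229) now lies in line with both ears (at (397,25) and (403,260)). The small canister and mug haven't moved. I'll check the height by apparent size.

```bash
python3 - <<'E'
import pickle,numpy as np
c=pickle.load(open("c4.pkl","rb"))["wrist"];C=-c["R"].T@c["t"]
def bp(u,v,z):
    r=c["R"].T@np.linalg.inv(c["mtx"])@[u*.64,v*.64,1];return (C+r*(z-C[2])/r[2])[:2]
P=[(438,50),(438.5,229),(367,229),(358,50)]
for z in(.165,.17,.175,.183,.188,.195):
    Q=np.array([bp(*p,z) for p in P]);l=Q[0]-Q[1]+Q[3]-Q[2]
    print(z,Q.mean(0).round(4),np.degrees(np.arctan2(l[1],l[0])).round(1),np.linalg.norm(l/2).round(4),np.linalg.norm(Q[0]-Q[3]).round(4),np.linalg.norm(Q[1]-Q[2]).round(4))
E=[bp(*p,.074) for p in[(358,25),(436,25),(370,260),(437,260)]]
a=(E[0]+E[1])/2;b=(E[2]+E[3])/2;v=a-b
print("ears",((a+b)/2).round(4),np.degrees(np.arctan2(v[1],v[0])),np.linalg.norm(v))
E
```

```text
0.165 [0.5153 0.1092] 18.4 0.0884 0.0396 0.0391
0.17 [0.5151 0.1092] 18.4 0.0867 0.0388 0.0383
0.175 [0.515  0.1092] 18.4 0.085 0.0381 0.0376
0.183 [0.5147 0.1091] 18.4 0.0823 0.0368 0.0364
0.188 [0.5145 0.109 ] 18.4 0.0806 0.0361 0.0356
0.195 [0.5142 0.109 ] 18.4 0.0782 0.035 0.0346
ears [0.5146 0.1088] 18.494644276443996 0.15783890589155064
```

```bash
python3 - <<'E'
from station import env
print(env.sign_off())
E
```

```text
the job is handed in; nothing more can be done
None
```

The lid is screwed home on the big canister, with its grip bar in line with the ears, and I handed the job in at about 9.6 s of the 38 s limit.

**What I did:** I gripped the bar and turned the lid 47° anticlockwise. I opened the jaws so it dropped about 11 mm into the thread, then gripped it again. I turned it clockwise while sinking until the wrist torque rose to +0.8 Nm at the stop. Then I released it and moved the gripper clear.

**Last checks from the wrist camera:**
- **Alignment:** the bar is at 18.4° and the ears at 18.5°, and the bar's centre is within about 1 mm of the canister axis.
- **Height:** judged by how large the bar looks in the picture, the lid is about 15 mm lower than at the start; 16 mm was expected. In absolute terms this method reads about 8 mm low, so I relied only on the difference.
- **Bystanders:** by eye in the scene picture, the small canister and mug are where they stood; I did not measure them.

The sign-off gave no verdict, so whether it passed is not confirmed.

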